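Pack the flea comb and press the caddy lid home

TASK

Put the steel flea comb away in the open green grooming caddy and fit the orange lid on it. Press the lid down until both of its ends are fully home, with no gap left between lid and rim. Leave the bowl, the hay ball and the scoop where they are.

Things in the scene. Friction and masses are not known exactly. Their poses are not given: they have to be found in the camera images.
- caddy: Green open-topped grooming caddy, 200 (x) x 130 (y) x 75 mm high, fixed. Origin: centre of its underside; x along its length. Walls, floor 4 mm; mouth 192 x 122 mm. A black rubber seal strip 12 mm wide runs inside each short end (166 mm free between them), its top about 10 mm below the rim; the lid's plug lands on both strips and stands proud until pressed.
- seal_a (a joint): How far the rubber strip at the caddy's +x end has been pushed down, m: 0 to 0.002 at the start, 0.010 when the lid's end is fully home. It moves stiffly (about 8 N plus a little more when fast) and stays where it is left.
- seal_b (a joint): The same for the strip at the caddy's -x end.
- lid: Orange lid, 0.15 to 0.3 kg, right way up. Origin: centre of its plug's underside; x along its length. Plug 184 x 114 mm, z 0 to 20 mm; plate 206 x 136 mm, z 20 to 26 mm, which comes down onto the caddy's rim; black bar grip on top, 90 mm in x, 18 mm in y, z 38 to 58 mm, on two posts. Fits either way round. Origin 55 mm above the bench when home, about 65 mm when resting unpressed.
- lid_end_a (a point): Point on the underside of the lid's plate (lid z = 20 mm) at lid x = +88 mm; fully home it is at rim height, 75 mm above the bench.
- lid_end_b (a point): The same at lid x = -88 mm.
- lid_grip (a point): Middle of the lid's bar grip (lid z = 48 mm); pinch across the 18 mm width.
- comb: Steel flea comb lying flat, 130 mm long in x (-65 to +65 mm), 12 mm thick. Origin: on its underside, on the centre line of the handle. Handle 16 mm wide in y from x = -65 to +15 mm, then the toothed head with its teeth reaching out to y = +29 mm.
- comb_grip (a point): Where to pinch the comb's handle: comb x = -10 mm, mid-thickness (z = 6 mm).
- bowl: Stoneware bowl, 130 mm across, 55 mm high, bystander. Origin: centre of its underside.
- hay_ball: Wicker-look plastic hay ball, about 102 mm across, standing on a small foot, bystander. Origin: centre of its foot.
- scoop: Blue plastic pooper scoop, 240 mm long, 100 mm wide, 35 mm high, bystander. Origin: underside, about the middle of its length (x -125 to +115 mm).
Mind the look-alikes: they are no part of the job. There is more than one size of the comb; the one meant has the size given above.

How it is judged (in metres and radians):
On the way, in this order (a step that is already met when the one before it is completed fails the run):
1. the comb lies inside the caddy, let go (x of comb in the frame of caddy between -0.08 and 0.08 m and y of comb in the frame of caddy between -0.06 and 0.06 m and z of comb in the frame of caddy below 0.035 m and contact force between the fingers and comb below 0.5 N), for 0.2 s.
2. the lid sits in the caddy's mouth, lined up with it (horizontal distance between lid and caddy below 0.01 m and angle between the x axis of lid and the x axis of caddy, either way round below 0.12 rad and z of lid in the frame of caddy below 0.069 m), for 0.1 s.
At the end, for the whole second after the job is handed in: The comb lies inside the caddy, and the lid is on the caddy, lined up with it (within 10 mm and 0.12 rad), both ends of its plate within 3 mm of the rim, at rest (x of comb in the frame of caddy between -0.08 and 0.08 m and y of comb in the frame of caddy between -0.06 and 0.06 m and z of comb in the frame of caddy below 0.035 m and horizontal distance between lid and caddy below 0.01 m and angle between the x axis of lid and the x axis of caddy, either way round below 0.12 rad and z of each of lid_end_a, lid_end_b in the frame of caddy below 0.078 m and linear speed of lid below 0.02 m/s); the robot touches nothing.
It fails at once if the bowl shifted by more than 30 mm (distance of bowl from where it was at the start of the episode above 0.03 m).
It fails at once if the hay ball shifted by more than 30 mm (distance of hay_ball from where it was at the start of the episode above 0.03 m).
It fails at once if the scoop shifted by more than 30 mm (distance of scoop from where it was at the start of the episode above 0.03 m).
It also fails if it takes over 70 s, if anything falls off the work surface, if the arm or the gripper's body presses on something with over 40 N, if the wrist force passes 120 N, or if a joint passes its speed limit or range.

ROBOT

A 6-joint arm with a two-finger parallel gripper is mounted at the origin on the work surface. World frame = base frame: x ahead of the robot, y to its left, z up, the work surface at z = 0. Lengths are in m, angles in degrees, forces in N, time in s.
With the tool pointing down it reaches from about 0.325 to 0.75 m from the base axis. Payload 7.6 kg.
Tool frame: the origin (TCP) lies at the very end of the fingers, on their centre line; the grasp point (between the pads) lies 19 mm behind it; z points along the fingers, y is the line along which they close (so a half turn about z gives the same grasp; the last joint's range is limited). The gripper opens to 85 mm and grips with 20 to 120 N. Pads are 22 mm wide; open, the fingers measure 114 mm over their backs; the gripper's body (76 mm by 85 mm) begins 54 mm behind the grasp point. The pads swing forward as they close: fully open they stand 13 mm farther back than shut.
Start: joints at [72.863, 2.991, 80.254, -0, 96.75, -4.028], TCP at [0.119, 0.511, 0.196] pointing down, gripper open.
Joint ranges: [-166.34, 166.34], [-52.06, 124.39], [6.96, 135.62], [-60.46, 240.46], [14.63, 156.25], [-167.68, 167.68]. Speed limits (degrees/s): [147.25, 147.25, 172.46, 180, 180, 180].

INTERFACE

Orientations are given as [roll, pitch, yaw] about the fixed x, y, z axes, in that order (R = Rz(yaw) Ry(pitch) Rx(roll)).
In Python, from plant import * gives the robot as it stands.
- The arm moves only by the tool step_arm, never from a script. Its argument "deltas" is a list of rows, each an object with "delta_pos": the shift along the tool's x, y, z in cm, a list of three; "twist": the turn, a rotation vector about the tool's x, y, z in degrees, a list of three; "gripper": the opening, from 0 (shut) to 1 (fully open). In form: [{"delta_pos": [tx, ty, tz], "twist": [rx, ry, rz], "gripper": gripper}, ...]. A call has exactly 5 rows; each row is the pose to reach, as a shift and turn from the pose commanded when the call began, along the tool's axes at that moment; what a row does not reach only later rows make up. A row lasts 1/12 s, in which the tool goes at most 41.7 mm and 7.16 degrees, less where a joint would pass 70% of its speed; a pose out of reach is approached as far as the arm can. A call with a gripper value outside its range is refused whole. The fingers move at their own pace and stop on an object; "newtons" is the grip in N (left out, the last holds). Time passes only in rows, so rows that repeat a pose let the fingers close, or fill a call up. It gives the time, the measured TCP pose, the force, the opening and the grip force at its end, in the units of the state.
- get_state(): the state, without advancing time (a new reading comes with each control period).
- grab_frame(name): name is "scene" or "top"; returns (picture, depth): 384x512x3 uint8, red, green, blue; 384x512 float32, m along the optical axis (not along the pixel's ray), 0 where there is no reading.
- calibration(name): a dict with "fx", "fy", "cx", "cy" (pixels), "extrinsics" (4x4, takes a point from camera to world coordinates). Camera axes: x right, y up, looking along -z (the intrinsics and any distortion apply to the point x, -y, -z); pixel columns grow to the right and rows downward; lengths in m; the calibration is good to about 2 mm. A picture is of the moment at which its call begins. calibration takes no time and is no camera call.
- sign_off(): hands the job in; it is judged then, once.
The state is a dict: "clock": time; "q": joint angles; "joint_vel": joint speeds; "tau": joint torques, N m; "eef_pos": TCP position; "tcp_rot": TCP orientation; "force": force on the tool from outside, world axes, zero at the start; "wrist_torque": the same for the moment, N m; "opening": opening from 0.0 (shut) to 1.0 (fully open); "gripper_force": force on a finger pad.
Only numpy, scipy, OpenCV 4.12 (cv2) and the standard library are available. Lean on these libraries where they do the work, as an engineer would, in place of code of your own. Each camera call takes 0.05 s, during which the arm holds its last target. There are 200 camera calls.

## Working session

There is one attempt and no reset: what is moved stays moved. The work goes in short steps, Python scripts to look and compute and a tool call to move; the robot and the scene stay as the last step left them, time stands still between calls to the robot, and variables do not carry over. Pictures are saved under pics/ and viewed, at most 10 in all, crops included, and the job is handed in when it is done.

Besides the shell and the picture viewer there is one more tool, called in YAML: its name, and indented under it one key for each argument. step_arm: Moves the arm, as the interface text tells. Its arguments: {"type":"object","properties":{"deltas":{"type":"array"},"newtons":{"type":"number"}},"required":["deltas"]}

```bash
mkdir -p pics; python3 - <<'E'
from plant import *
import cv2,numpy as np
for n in("top","scene"):
    p,d=grab_frame(n); np.savez(f"{n}0.npz",p=p,d=d); cv2.imwrite(f"pics/{n}0.png",p[:,:,::-1])
    c=calibration(n); print(n,c)
print(get_state())
E
```

```text
top {'fx': 441.74496620218036, 'fy': 441.74496620218036, 'cx': 255.8583130133712, 'cy': 191.33122716081388, 'extrinsics': array([[-5.11936429e-03,  9.91101517e-01, -1.33009682e-01,
         3.96579796e-01],
       [-9.99978842e-01, -5.60767102e-03, -3.29686742e-03,
        -6.06187262e-04],
       [-4.01340483e-03,  1.32989990e-01,  9.91109255e-01,
         1.19517979e+00],
       [ 0.00000000e+00,  0.00000000e+00,  0.00000000e+00,
         1.00000000e+00]])}
scene {'fx': 354.8511649352243, 'fy': 354.8511649352243, 'cx': 258.32871728392405, 'cy': 192.80398944034482, 'extrinsics': array([[ 0.88453484, -0.259276  ,  0.38778097,  0.97173008],
       [ 0.46617579,  0.46160085, -0.75472167, -0.79064695],
       [ 0.01668119,  0.8483517 ,  0.52917022,  0.64515635],
       [ 0.        ,  0.        ,  0.        ,  1.        ]])}
{'clock': 0.1, 'q': array([ 7.28620767e+01,  3.02292298e+00,  8.03079067e+01,  2.01604638e-03,
        9.67482274e+01, -4.02944484e+00]), 'joint_vel': array([ 0.02122887, -0.05700795, -0.10093768,  0.03852841,  0.06867455,
       -0.00267236]), 'tau': array([ 8.22939237e-04, -3.82581854e+01, -3.60987282e+01, -1.19029710e-04,
        4.73152235e-03,  2.18331627e-05]), 'eef_pos': array([0.11895526, 0.51102251, 0.19475674]), 'tcp_rot': array([-1.79921279e+02, -7.55272293e-03,  1.66891752e+02]), 'force': array([-0.60938481, -1.15656432, -0.46360453]), 'wrist_torque': array([-0.0001131 , -0.03430461, -0.00138237]), 'gripper_force': 0.0, 'opening': 1.001611413842959}
```

View pics/top0.png

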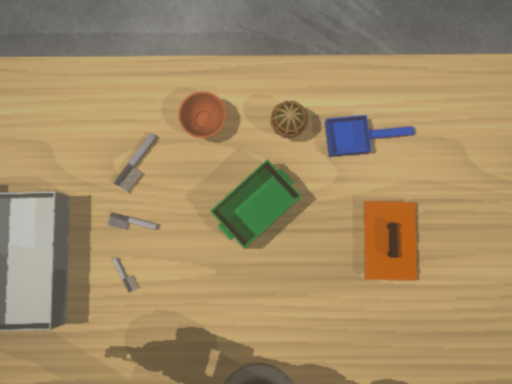

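View pics/scene0.png

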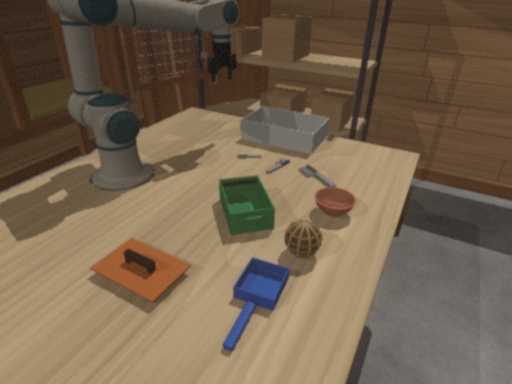

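The top view shows three comb look-alikes: large at (136,162), medium at (134,221) and small at (125,274). Caddy is at (256,204), lid at (390,240), bowl (203,115), ball (289,119), scoop (365,135). By rough length, the medium comb (~48 px ≈ 130 mm) is the one meant. I'll measure all three and check with a crop.

```bash
cat > h.py <<'E'
import cv2,numpy as np
from plant import *
def ray(c,px,z):
    px=np.atleast_2d(px).astype(float); E=c["extrinsics"]
    d=np.c_[(px[:,0]-c["cx"])/c["fx"],-(px[:,1]-c["cy"])/c["fy"],-np.ones(len(px))]@E[:3,:3].T
    z=np.broadcast_to(z,len(px)); o=E[:3,3]
    return o+d*((z-o[2])/d[:,2])[:,None]
def pts(mask,c,z):
    v,u=np.nonzero(mask); return ray(c,np.c_[u,v],z)[:,:2]
def rect(p):
    (c,(w,h),a)=cv2.minAreaRect((p*1000).astype(np.float32))
    if h>w: w,h,a=h,w,a+90
    return np.round(c,1),round(w,1),round(h,1),round((a+90)%180-90,1)
def big(mask):
    n,l,s,_=cv2.connectedComponentsWithStats(mask.astype(np.uint8)); return l==1+np.argmax(s[1:,4])
E
python3 - <<'E'
from h import *
f=np.load("top0.npz");p=f["p"];d=f["d"];c=calibration("top");hsv=cv2.cvtColor(p,cv2.COLOR_RGB2HSV)
H,S,V=[hsv[...,i].astype(int) for i in range(3)]
def box(m,x0,x1,y0,y1):
    o=np.zeros_like(m);o[y0:y1,x0:x1]=m[y0:y1,x0:x1];return o
g=S<70
for nm,b in dict(L=(108,162,128,195),M=(100,165,208,235),S=(105,142,252,295)).items():
    m=big(box(g,*b)); q=pts(m,c,.012); mu=q.mean(0); print(nm,m.sum(),rect(q),mu)
    if nm=="M":
        w,vv=np.linalg.eigh(np.cov((q-mu).T));a=vv[:,1];n=np.array([-a[1],a[0]]);s=(q-mu)@a;t=(q-mu)@n
        print("axis",a,np.degrees(np.arctan2(a[1],a[0])))
        for lo in np.arange(-.08,.08,.01):
            k=(s>=lo)&(s<lo+.01)
            if k.any(): print(round(lo*1000),k.sum(),(np.array([t[k].min(),t[k].max(),t[k].mean()])*1000).round(1))
m=box((H>35)&(H<90)&(S>80),195,315,150,260); print("caddy",m.sum())
m2=m&(np.abs(0)<1)
# heights by depth
v,u=np.indices(d.shape); E=c["extrinsics"]
cam=np.stack([(u-c["cx"])/c["fx"]*d,-(v-c["cy"])/c["fy"]*d,-d],-1); W=cam@E[:3,:3].T+E[:3,3]
k=box((W[...,2]>.068)&(W[...,2]<.085)&(d>0),195,315,150,260);print("rim",k.sum(),rect(W[k][:,:2]),np.median(W[k][:,2]))
q=W[k][:,:2]
m=box((H>3)&(H<18)&(S>190),350,430,190,290);print("lid px",m.sum(),np.median(W[m][:,2]),rect(pts(big(m),c,.026)))
k=box((V<70)&(W[...,2]>.04),375,405,210,270);print("grip",k.sum(),np.median(W[k][:,2]),rect(pts(k,c,.058)))
k=box((W[...,2]>.07),195,315,150,260);print(k.sum())
cv2.imwrite("pics/c1.png",np.hstack([cv2.resize(p[120:300,95:170,::-1],None,fx=3,fy=3,interpolation=2),cv2.resize(p[150:260,200:310,::-1],(540,540),interpolation=2)]))
E
```

```text
L 707 (array([638.5, 323.5]), 169.8, 49.1, -33.3) [0.62846542 0.33614139]
M 416 (array([469.4, 334.8]), 131.4, 35.5, 78.5) [0.47504646 0.34561897]
axis [0.1185792 0.9929446] 83.1898887609996
-80 15 [-2.4 11.4  4. ]
-70 22 [-4.5 10.   2.5]
-60 23 [-5.9  8.3  1.4]
-50 23 [-7.6  8.6 -0. ]
-40 23 [-9.1  5.1 -2.3]
-30 23 [-10.5   5.4  -2.6]
-20 22 [-12.3   2.2  -5.3]
-10 23 [-13.7   0.5  -6.3]
0 38 [-12.8  20.5   1.8]
10 47 [-13.9  18.8   2. ]
20 48 [-15.4  17.4   1.5]
30 47 [-16.8  15.9   0.2]
40 46 [-18.3  16.2  -1.4]
50 16 [-9.7 14.5  3.2]
S 260 (array([338.5, 351.6]), 99.3, 26.5, 30.9) [0.33082058 0.3497065 ]
caddy 3869
rim 457 (array([517.3,   5.5]), 200.1, 130.3, -47.7) 0.07465128747738548
lid px 3517 0.02558571632876694 (array([ 423.1, -348.9]), 201.8, 131.6, -2.2)
grip 23 0.05587502459555349 (array([ 421.5, -344.2]), 71.2, 15.3, -2.6)
491
```

View pics/c1.png

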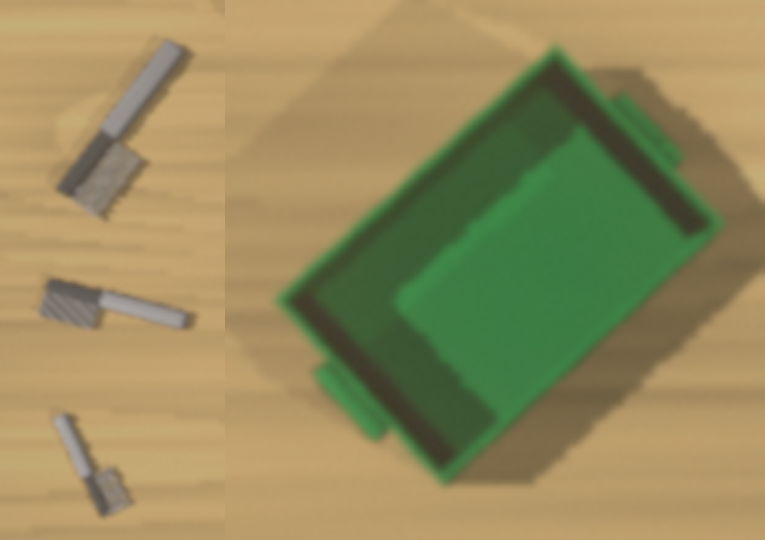

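The crop shows the medium comb: head at about (118,221), handle to (157,226), teeth toward the robot, and about 131 mm long. That matches the 130 mm comb; the others are about 170 and 99 mm. The caddy's seal strips sit at its two ends, running upper right and lower left. Next I'll refine the grasp, the caddy from the second view, and the lid.

```bash
cat >> h.py <<'E'
def cloud(n,d):
    c=calibration(n);v,u=np.indices(d.shape);E=c["extrinsics"]
    return np.stack([(u-c["cx"])/c["fx"]*d,-(v-c["cy"])/c["fy"]*d,-d],-1)@E[:3,:3].T+E[:3,3]
def plan(x,y,z,yaw,s=None):
    s=s or get_state(); R0=cv2.Rodrigues(np.eye(3))[0]
    from scipy.spatial.transform import Rotation as T
    A=T.from_euler("xyz",s["tcp_rot"],degrees=True);B=T.from_euler("xyz",[180,0,yaw],degrees=True)
    print("delta cm",(A.inv().apply(np.array([x,y,z])-s["eef_pos"])*100).round(2),"twist",(A.inv()*B).as_rotvec(degrees=True).round(2),"at",s["eef_pos"].round(4),s["tcp_rot"].round(2),"q",s["q"].round(0),"t",s["clock"],"F",s["force"].round(1),"g",round(s["opening"],3),round(s["gripper_force"],1))
E
python3 - <<'E'
from h import *
f=np.load("top0.npz");p=f["p"];c=calibration("top");hsv=cv2.cvtColor(p,cv2.COLOR_RGB2HSV)
m=np.zeros(p.shape[:2],bool);m[208:235,100:165]=(hsv[...,1]<70)[208:235,100:165];m=big(m);q=pts(m,c,.012)
a=np.array([np.cos(np.radians(74.5)),np.sin(np.radians(74.5))]);n=np.array([-a[1],a[0]])
s=q@a;t=q@n; tail=s.min();h=(s<tail+.07)&(s>tail+.005)
k=np.polyfit(s[h],t[h],1);print("angle corr",np.degrees(np.arctan(k[0])),"len",np.ptp(s))
o=(s.min()+s.max())/2
for x in(-.01,0): print("comb x",x,a*(o+x)+n*np.polyval(k,o+x), "width",[np.ptp(t[(s>o+b-.005)&(s<o+b+.005)]) for b in(-.04,-.01)])
for nme in("top","scene"):
    f=np.load(nme+"0.npz");p=f["p"];W=cloud(nme,f["d"]);hs=cv2.cvtColor(p,cv2.COLOR_RGB2HSV)
    k=(W[...,2]>.068)&(W[...,2]<.082)&(np.hypot(W[...,0]-.517,W[...,1])<.14)&(hs[...,0]>35)&(hs[...,0]<95)
    print(nme,"rim",k.sum(),rect(W[k][:,:2]),W[k][:,2].mean())
    near=np.hypot(W[...,0]-.423,W[...,1]+.348)<.14
    k=near&(W[...,2]>.018)&(W[...,2]<.032);print("lid",k.sum(),rect(W[k][:,:2]))
    k=near&(W[...,2]>.05)&(W[...,2]<.066);print("grip",k.sum(),rect(W[k][:,:2]))
plan(.46,.33,.2,75)
E
```

```text
angle corr 0.20191679888781186 len 0.130053698399539
comb x -0.01 [0.47594531 0.32280594] width [np.float64(0.016057860401782753), np.float64(0.015371077560846547)]
comb x 0 [0.47858373 0.33245166] width [np.float64(0.016057860401782753), np.float64(0.015371077560846547)]
top rim 420 (array([517. ,   5.2]), 200.1, 129.6, -47.7) 0.0744915531472382
lid 3760 (array([ 422.7, -347.9]), 206.2, 137.4, -1.5)
grip 256 (array([ 421.8, -347.2]), 86.8, 18.8, -2.0)
scene rim 337 (array([517.9,   3.4]), 203.2, 130.2, -47.7) 0.07341886593803883
lid 3020 (array([ 422.8, -349.6]), 209.1, 137.3, -1.4)
grip 258 (array([ 424.7, -349.6]), 90.4, 20.5, -2.4)
delta cm [-37.32  -9.9   -0.52] twist [-7.000e-02  6.000e-02  9.189e+01] at [0.119  0.511  0.1948] [-1.7992e+02 -1.0000e-02  1.6689e+02] q [73.  3. 80.  0. 97. -4.] t 0.1 F [-0.6 -1.2 -0.5] g 1.002 0.0
```

step_arm:
  deltas:
    - {"delta_pos": [-3.9,-1.0,0],"twist": [0,0,6],"gripper": 1}
    - {"delta_pos": [-7.8,-2.0,0],"twist": [0,0,12],"gripper": 1}
    - {"delta_pos": [-11.7,-3.0,0],"twist": [0,0,18],"gripper": 1}
    - {"delta_pos": [-15.6,-4.1,0],"twist": [0,0,24],"gripper": 1}
    - {"delta_pos": [-19.5,-5.1,0],"twist": [0,0,30],"gripper": 1}
  newtons: 40

```text
clock: 0.52
eef_pos: [0.2986, 0.4161, 0.1952]
tcp_rot: [-180.0, 0.0, 136.6]
force: [0.4, 0.9, -0.1]
opening: 0.997
gripper_force: 0.0
```

```bash
python3 -c "
from h import *
plan(.476,.323,.12,74.7)"
```

```text
delta cm [-19.28   5.42   7.52] twist [-3.000e-02  2.000e-02  6.192e+01] at [0.2986 0.4161 0.1952] [-179.97    0.    136.62] q [50.  1. 82.  0. 97.  4.] t 0.5167 F [ 0.4  0.9 -0.1] g 0.997 0.0
```

step_arm:
  deltas:
    - {"delta_pos": [-3.86,1.08,1.0],"twist": [0,0,7],"gripper": 1}
    - {"delta_pos": [-7.7,2.16,2.0],"twist": [0,0,14],"gripper": 1}
    - {"delta_pos": [-11.6,3.25,3.0],"twist": [0,0,21],"gripper": 1}
    - {"delta_pos": [-15.4,4.3,4.0],"twist": [0,0,28],"gripper": 1}
    - {"delta_pos": [-19.2,5.4,5.0],"twist": [0,0,35],"gripper": 1}

```text
clock: 0.93
eef_pos: [0.4759, 0.3242, 0.1446]
tcp_rot: [-180.0, 0.0, 101.5]
force: [0.6, 0.9, -0.1]
opening: 0.999
gripper_force: 0.0
```

```bash
python3 -c "
from h import *
plan(.476,.323,.10,74.7)"
```

```text
delta cm [-0.12 -0.01  4.46] twist [-4.000e-02  1.000e-02  2.683e+01] at [0.4759 0.3242 0.1446] [-179.96    0.    101.53] q [31. 12. 76.  0. 92. 19.] t 0.9333 F [ 0.6  0.9 -0.1] g 0.999 0.0
```

step_arm:
  deltas:
    - {"delta_pos": [0,0,1.5],"twist": [0,0,6.8],"gripper": 0.6}
    - {"delta_pos": [-0.1,0,4],"twist": [0,0,13.5],"gripper": 0.6}
    - {"delta_pos": [-0.1,0,6],"twist": [0,0,20.2],"gripper": 0.6}
    - {"delta_pos": [-0.1,0,8],"twist": [0,0,26.8],"gripper": 0.6}
    - {"delta_pos": [-0.1,0,10],"twist": [0,0,26.8],"gripper": 0.6}

```text
clock: 1.35
eef_pos: [0.4744, 0.3243, 0.0439]
tcp_rot: [-180.0, 0.0, 74.7]
force: [0.6, 0.4, 0.3]
opening: 0.596
gripper_force: 0.0
```

step_arm:
  deltas:
    - {"delta_pos": [0,0,1.5],"twist": [0,0,0],"gripper": 0.6}
    - {"delta_pos": [0,0,3.0],"twist": [0,0,0],"gripper": 0.6}
    - {"delta_pos": [0,0,3.7],"twist": [0,0,0],"gripper": 0.6}
    - {"delta_pos": [0,0,4.0],"twist": [0,0,0],"gripper": 0.6}
    - {"delta_pos": [0,0,4.0],"twist": [0,0,0],"gripper": 0.6}

```text
clock: 1.77
eef_pos: [0.4744, 0.3245, 0.005]
tcp_rot: [-180.0, 0.0, 75.1]
force: [0.2, 0.5, -0.2]
opening: 0.599
gripper_force: 0.0
```

```bash
python3 -c "
from h import *
plan(.476,.323,.004,74.7)"
```

```text
delta cm [-0.1  0.2  0.1] twist [-0.05  0.05  0.39] at [0.4744 0.3245 0.005 ] [-1.7995e+02  5.0000e-02  7.5090e+01] q [31. 19. 84.  0. 77. 46.] t 1.7667 F [ 0.2  0.5 -0.2] g 0.599 0.0
```

step_arm:
  deltas:
    - {"delta_pos": [-0.1,0.2,0.1],"twist": [0,0,0],"gripper": 0.4}
    - {"delta_pos": [-0.1,0.2,0.1],"twist": [0,0,0],"gripper": 0}
    - {"delta_pos": [-0.1,0.2,0.1],"twist": [0,0,0],"gripper": 0}
    - {"delta_pos": [-0.1,0.2,0.1],"twist": [0,0,0],"gripper": 0}
    - {"delta_pos": [-0.1,0.2,0.1],"twist": [0,0,0],"gripper": 0}
  newtons: 40

```text
clock: 2.18
eef_pos: [0.4766, 0.3234, 0.005]
tcp_rot: [180.0, -0.0, 75.1]
force: [-0.9, 0.5, -0.5]
opening: -0.001
gripper_force: 0.0
```

step_arm:
  deltas:
    - {"delta_pos": [0,0,0],"twist": [0,0,0],"gripper": 0}
    - {"delta_pos": [0,0,-2],"twist": [0,0,0],"gripper": 0}
    - {"delta_pos": [0,0,-5],"twist": [0,0,0],"gripper": 0}
    - {"delta_pos": [0,0,-9],"twist": [0,0,0],"gripper": 0}
    - {"delta_pos": [0,0,-13],"twist": [0,0,0],"gripper": 0}

```text
clock: 2.6
eef_pos: [0.4756, 0.3228, 0.1353]
tcp_rot: [-179.9, 0.1, 75.1]
force: [0.6, 0.4, 0.6]
opening: -0.001
gripper_force: 0.0
```

```bash
python3 - <<'E'
from h import *
t=np.radians(132.3);a=np.array([np.cos(t),np.sin(t)]);n=np.array([-a[1],a[0]])
g=np.array([.5172,.0047])-.010*a-.010*n   # comb_grip at caddy x -10, handle line y -10
print(g);plan(g[0],g[1],.135,132.3)
p,d=grab_frame("scene");cv2.imwrite("pics/s1.png",cv2.resize(p[60:260,150:400,::-1],None,fx=2.5,fy=2.5))
E
```

```text
[0.53132644 0.00403381]
delta cm [-29.37  13.58   0.05] twist [-1.200e-01  3.000e-02 -5.721e+01] at [0.4756 0.3228 0.1353] [-1.7991e+02  8.0000e-02  7.5090e+01] q [30. 13. 77.  0. 91. 45.] t 2.6 F [0.6 0.4 0.6] g -0.001 0.0
```

View pics/s1.png

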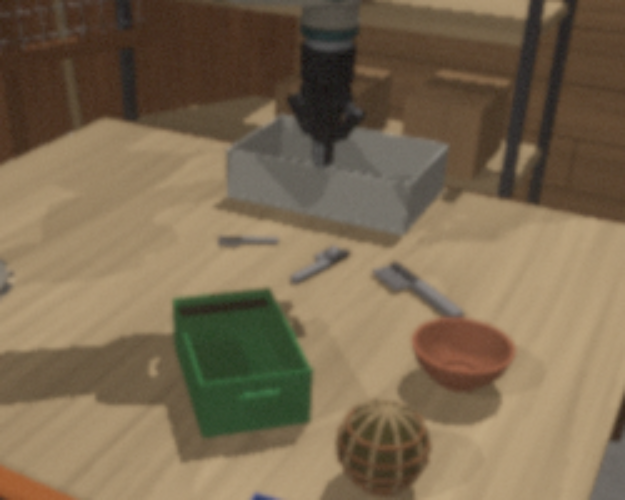

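The fingers shut on nothing. The comb still lies at about (278,165) in the scene view, unmoved. I'll compare where the fingertips are with the reported TCP.

```bash
python3 - <<'E'
from h import *
s=get_state();P=s["eef_pos"]
for n in("scene","top"):
    c=calibration(n);E=np.linalg.inv(c["extrinsics"])
    for X in(P,[.476,.323,.012]):
        q=E[:3,:3]@X+E[:3,3];print(n,c["cx"]+c["fx"]*q[0]/-q[2],c["cy"]-c["fy"]*q[1]/-q[2])
    p,d=grab_frame(n);W=cloud(n,d)
    k=(np.hypot(W[...,0]-P[0],W[...,1]-P[1])<.09)&(W[...,2]>.06)&(d>0);Z=W[k]
    print(n,k.sum(),"lowest",Z[np.argsort(Z[:,2])[:8]].round(3).tolist())
    m=(np.hypot(W[...,0]-.476,W[...,1]-.323)<.1)&(W[...,2]>.006)&(W[...,2]<.03)
    if m.sum():print("comb z",np.percentile(W[m][:,2],[10,50,90]).round(4),W[m].mean(0).round(3),m.sum())
    I=p[95:190,235:325] if n=="scene" else p[180:270,80:190]
    cv2.imwrite(f"pics/z_{n}.png",cv2.resize(I[:,:,::-1],None,fx=5,fy=5))
a=cv2.imread("pics/z_scene.png");b=cv2.imread("pics/z_top.png");h=450;cv2.imwrite("pics/z1.png",np.hstack([cv2.resize(a,(350,370)),cv2.resize(b,(450,370))]))
E
```

```text
scene 279.1340955651688 132.81817321906965
scene 276.5159829795768 165.44586835352166
scene 2536 lowest [[0.484, 0.319, 0.183], [0.484, 0.326, 0.184], [0.487, 0.327, 0.185], [0.487, 0.337, 0.185], [0.473, 0.316, 0.185], [0.484, 0.318, 0.187], [0.478, 0.313, 0.187], [0.482, 0.312, 0.189]]
comb z [0.0074 0.0114 0.0144] [0.483 0.338 0.011] 135
top 120.72214541825221 216.32077116289324
top 136.77413052313284 221.34022119765197
top 5968 lowest [[0.479, 0.314, 0.186], [0.481, 0.314, 0.187], [0.488, 0.316, 0.189], [0.49, 0.316, 0.191], [0.478, 0.314, 0.193], [0.485, 0.317, 0.193], [0.483, 0.314, 0.194], [0.488, 0.317, 0.194]]
comb z [0.0076 0.0117 0.015 ] [0.484 0.323 0.011] 260
```

View pics/z1.png

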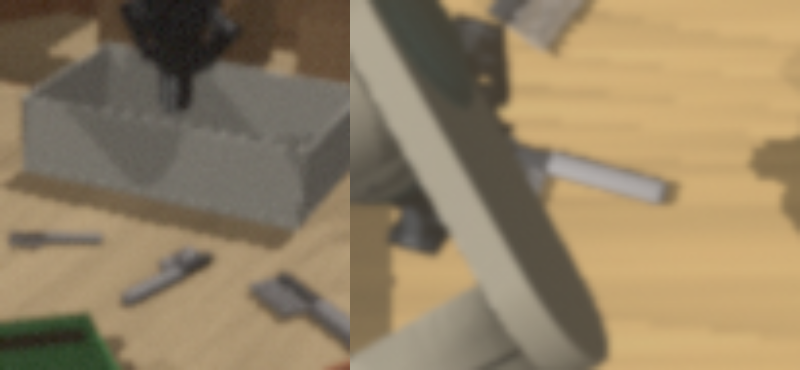

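The tips appear at about scene pixel (282,122), 10 px above the projected TCP. So either the pose or the picture is off, and I'll re-read both.

```bash
python3 - <<'E'
from h import *
f=np.load("scene0.npz");W=cloud("scene",f["d"]);P=[.119,.511,.195]
k=(np.hypot(W[...,0]-P[0],W[...,1]-P[1])<.09)&(W[...,2]>.1)&(f["d"]>0);Z=W[k];print("start lowest",Z[np.argsort(Z[:,2])[:8]].round(3).tolist())
v,u=np.nonzero(k);print("lowest px",v.max(),u[v==v.max()])
c=calibration("scene");E=np.linalg.inv(c["extrinsics"]);q=E[:3,:3]@P+E[:3,3];print(c["cx"]+c["fx"]*q[0]/-q[2],c["cy"]-c["fy"]*q[1]/-q[2])
for i in range(2):
    p,d=grab_frame("scene");s=get_state();W=cloud("scene",d);P=s["eef_pos"]
    k=(np.hypot(W[...,0]-P[0],W[...,1]-P[1])<.05)&(W[...,2]>.06)&(W[...,2]<.28);Z=W[k]
    print(s["clock"],P.round(4),s["q"].round(2),"lowest",Z[np.argsort(Z[:,2])[:6]].round(3).tolist())
E
```

```text
start lowest [[0.104, 0.469, 0.246], [0.101, 0.466, 0.246], [0.124, 0.557, 0.247], [0.119, 0.469, 0.248], [0.131, 0.553, 0.248], [0.113, 0.463, 0.249], [0.142, 0.552, 0.25], [0.12, 0.46, 0.25]]
lowest px 82 [213 214 215 216 217]
222.87653597764427 92.14425103756052
2.8 [0.477  0.3237 0.1361] [3.048e+01 1.250e+01 7.662e+01 1.000e-02 9.068e+01 4.539e+01] lowest [[0.482, 0.323, 0.177], [0.474, 0.314, 0.179], [0.477, 0.316, 0.179], [0.486, 0.321, 0.179], [0.472, 0.318, 0.181], [0.483, 0.311, 0.182]]
2.85 [0.4762 0.3231 0.1342] [30.48 12.59 76.74  0.   90.67 45.39] lowest [[0.482, 0.324, 0.173], [0.475, 0.312, 0.176], [0.478, 0.314, 0.176], [0.487, 0.329, 0.176], [0.482, 0.314, 0.176], [0.476, 0.318, 0.178]]
```

The real fingertips sit about 40 mm higher than the reported TCP z when shut and about 52 mm when open, while the lateral position agrees. So the descent stopped about 40 mm too high. I'll go down with that correction and check the height again before closing.

step_arm:
  deltas:
    - {"delta_pos": [0,0,3],"twist": [0,0,0],"gripper": 0.5}
    - {"delta_pos": [0,0,6],"twist": [0,0,0],"gripper": 0.5}
    - {"delta_pos": [0,0,9],"twist": [0,0,0],"gripper": 0.5}
    - {"delta_pos": [0,0,12],"twist": [0,0,0],"gripper": 0.5}
    - {"delta_pos": [0,0,14],"twist": [0,0,0],"gripper": 0.5}

```text
clock: 3.27
eef_pos: [0.4736, 0.3216, -0.0109]
tcp_rot: [-179.7, 0.3, 75.1]
force: [0.4, -0.2, -1.3]
opening: 0.503
gripper_force: 0.0
```

```bash
python3 - <<'E'
from h import *
p,d=grab_frame("scene");s=get_state();W=cloud("scene",d);P=s["eef_pos"]
r=np.hypot(W[...,0]-P[0],W[...,1]-P[1])<.06;dark=p.max(2)<75
k=r&dark&(W[...,2]>.02)&(W[...,2]<.2);Z=W[k]
print("lowest",Z[np.argsort(Z[:,2])[:10]].round(3).tolist())
plan(.476,.323,-.03,74.7,s)
cv2.imwrite("pics/z2.png",cv2.resize(p[110:190,235:325,::-1],None,fx=6,fy=6))
E
```

```text
lowest [[0.5, 0.321, 0.025], [0.501, 0.326, 0.028], [0.499, 0.311, 0.03], [0.451, 0.323, 0.033], [0.453, 0.327, 0.036], [0.502, 0.306, 0.037], [0.508, 0.318, 0.037], [0.506, 0.306, 0.038], [0.502, 0.313, 0.038], [0.449, 0.319, 0.039]]
delta cm [0.37 0.36 1.54] twist [-0.53  0.53  0.39] at [ 0.4717  0.3204 -0.0145] [-179.47    0.53   75.09] q [30. 21. 85.  0. 75. 45.] t 3.3167 F [-1.5 -1.6 -3.4] g 0.502 0.0
```

View pics/z2.png

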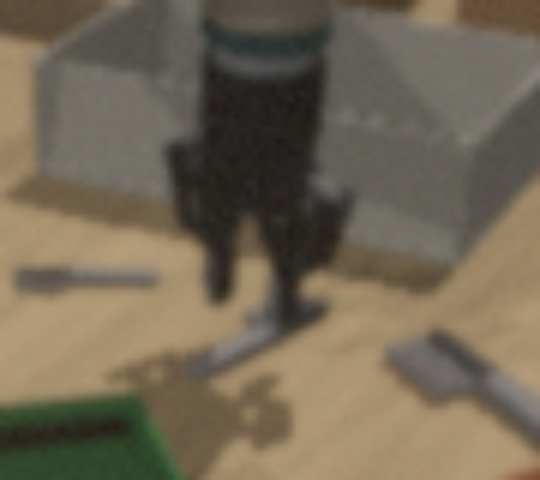

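The fingers straddle the comb handle, around (280,155) in the full frame, with tips about 30 mm above the bench. The pose is still drifting, so I'll hold and let it settle.

step_arm:
  deltas:
    - {"delta_pos": [0,0,0],"twist": [0,0,0],"gripper": 0.5}
    - {"delta_pos": [0,0,0],"twist": [0,0,0],"gripper": 0.5}
    - {"delta_pos": [0,0,0],"twist": [0,0,0],"gripper": 0.5}
    - {"delta_pos": [0,0,0],"twist": [0,0,0],"gripper": 0.5}
    - {"delta_pos": [0,0,0],"twist": [0,0,0],"gripper": 0.5}

```text
clock: 3.73
eef_pos: [0.4772, 0.3237, -0.0039]
tcp_rot: [179.9, -0.1, 75.1]
force: [-0.4, 0.6, 0.1]
opening: 0.499
gripper_force: 0.0
```

```bash
python3 - <<'E'
from h import *
p,d=grab_frame("scene");s=get_state();W=cloud("scene",d);P=s["eef_pos"]
r=np.hypot(W[...,0]-P[0],W[...,1]-P[1])<.06;dark=p.max(2)<75
k=r&dark&(W[...,2]>.02)&(W[...,2]<.2);Z=W[k]
print("lowest",Z[np.argsort(Z[:,2])[:10]].round(3).tolist())
plan(.476,.323,-.03,74.7,s);print(s["tau"].round(1),s["joint_vel"].round(1),s["q"])
E
```

```text
lowest [[0.503, 0.32, 0.035], [0.502, 0.313, 0.038], [0.508, 0.319, 0.041], [0.457, 0.329, 0.041], [0.503, 0.312, 0.043], [0.455, 0.323, 0.043], [0.507, 0.311, 0.044], [0.457, 0.329, 0.045], [0.452, 0.32, 0.048], [0.513, 0.314, 0.048]]
delta cm [-0.09 -0.09  2.58] twist [ 0.08 -0.09  0.39] at [ 0.477   0.3236 -0.0042] [ 1.7991e+02 -9.0000e-02  7.5090e+01] q [30. 20. 84.  0. 75. 45.] t 3.7833 F [0.2 0.1 0.1] g 0.497 0.0
[ -0.  -46.3 -32.4   0.   -0.    0. ] [-0.   0.2  0.3  0.  -0.1 -0. ] [3.04801945e+01 1.99420830e+01 8.44453525e+01 3.77060587e-03
 7.54876255e+01 4.53872084e+01]
```

step_arm:
  deltas:
    - {"delta_pos": [-0.1,-0.1,0.8],"twist": [0,0,0],"gripper": 0.5}
    - {"delta_pos": [-0.1,-0.1,1.6],"twist": [0,0,0],"gripper": 0.5}
    - {"delta_pos": [-0.1,-0.1,2.4],"twist": [0,0,0],"gripper": 0.5}
    - {"delta_pos": [-0.1,-0.1,3.0],"twist": [0,0,0],"gripper": 0.5}
    - {"delta_pos": [-0.1,-0.1,3.2],"twist": [0,0,0],"gripper": 0.5}

```text
clock: 4.2
eef_pos: [0.4747, 0.3222, -0.0377]
tcp_rot: [-179.9, 0.1, 75.1]
force: [-9.5, -6.2, 19.7]
opening: 0.501
gripper_force: 10.1
```

step_arm:
  deltas:
    - {"delta_pos": [0,0,0],"twist": [0,0,0],"gripper": 0.5}
    - {"delta_pos": [0,0,0],"twist": [0,0,0],"gripper": 0}
    - {"delta_pos": [0,0,0],"twist": [0,0,0],"gripper": 0}
    - {"delta_pos": [0,0,0],"twist": [0,0,0],"gripper": 0}
    - {"delta_pos": [0,0,0],"twist": [0,0,0],"gripper": 0}
  newtons: 40

```text
clock: 4.62
eef_pos: [0.4764, 0.3237, -0.0354]
tcp_rot: [179.9, -0.2, 75.1]
force: [-1.5, 0.6, 12.7]
opening: 0.174
gripper_force: 45.0
```

Gripped: opening 0.174 is about 15 mm, at 45 N. Lifting.

step_arm:
  deltas:
    - {"delta_pos": [0,0,-1],"twist": [0,0,0],"gripper": 0}
    - {"delta_pos": [0,0,-4],"twist": [0,0,0],"gripper": 0}
    - {"delta_pos": [0,0,-7.5],"twist": [0,0,0],"gripper": 0}
    - {"delta_pos": [0,0,-11],"twist": [0,0,0],"gripper": 0}
    - {"delta_pos": [0,0,-13.5],"twist": [0,0,0],"gripper": 0}

```text
clock: 5.03
eef_pos: [0.4756, 0.3227, 0.1004]
tcp_rot: [179.9, -0.1, 75.1]
force: [0.7, 1.2, -0.7]
opening: 0.175
gripper_force: 39.6
```

```bash
python3 - <<'E'
from h import *
plan(.531,.004,.10,132.3)
E
```

```text
delta cm [-2.937e+01  1.355e+01  2.000e-02] twist [ 1.300e-01 -4.000e-02 -5.721e+01] at [0.4756 0.3227 0.1004] [ 1.7991e+02 -9.0000e-02  7.5090e+01] q [30. 14. 79. -0. 87. 45.] t 5.0333 F [ 0.7  1.2 -0.7] g 0.175 39.6
```

step_arm:
  deltas:
    - {"delta_pos": [-2.9,1.35,0],"twist": [0,0,-5.6],"gripper": 0}
    - {"delta_pos": [-5.9,2.7,0],"twist": [0,0,-11.2],"gripper": 0}
    - {"delta_pos": [-8.8,4.05,0],"twist": [0,0,-16.8],"gripper": 0}
    - {"delta_pos": [-11.8,5.4,0],"twist": [0,0,-22.4],"gripper": 0}
    - {"delta_pos": [-14.7,6.8,0],"twist": [0,0,-28],"gripper": 0}

```text
clock: 5.45
eef_pos: [0.5026, 0.1613, 0.097]
tcp_rot: [-179.9, 0.0, 103.4]
force: [1.0, 0.5, -0.3]
opening: 0.176
gripper_force: 39.6
```

```bash
python3 - <<'E'
from h import *
plan(.531,.004,.10,132.3)
E
```

```text
delta cm [-15.96  -0.88  -0.3 ] twist [-6.000e-02 -1.000e-02 -2.892e+01] at [0.5026 0.1613 0.097 ] [-179.94    0.    103.38] q [14.  7. 88. -0. 86.  0.] t 5.45 F [ 1.   0.5 -0.3] g 0.176 39.6
```

step_arm:
  deltas:
    - {"delta_pos": [-3.5,-0.2,0],"twist": [0,0,-6.4],"gripper": 0}
    - {"delta_pos": [-7,-0.4,0],"twist": [0,0,-12.8],"gripper": 0}
    - {"delta_pos": [-10.5,-0.6,0],"twist": [0,0,-19.2],"gripper": 0}
    - {"delta_pos": [-13.5,-0.75,0],"twist": [0,0,-25.6],"gripper": 0}
    - {"delta_pos": [-16,-0.9,0],"twist": [0,0,-28.9],"gripper": 0}

```text
clock: 5.87
eef_pos: [0.5302, 0.0028, 0.097]
tcp_rot: [-179.9, -0.0, 132.2]
force: [0.2, 0.6, -0.4]
opening: 0.171
gripper_force: 39.6
```

step_arm:
  deltas:
    - {"delta_pos": [0,0,0],"twist": [0,0,0],"gripper": 0}
    - {"delta_pos": [0,0,0],"twist": [0,0,0],"gripper": 0}
    - {"delta_pos": [0,0,0],"twist": [0,0,0],"gripper": 0}
    - {"delta_pos": [0,0,0],"twist": [0,0,0],"gripper": 0}
    - {"delta_pos": [0,0,0],"twist": [0,0,0],"gripper": 0}

```text
clock: 6.28
eef_pos: [0.5303, 0.0061, 0.0974]
tcp_rot: [-180.0, -0.0, 132.1]
force: [0.6, -0.2, 0.1]
opening: 0.169
gripper_force: 39.6
```

```bash
python3 - <<'E'
from h import *
plan(.531,.004,-.02,132.3)
p,d=grab_frame("scene");cv2.imwrite("pics/s3.png",cv2.resize(p[60:260,150:350,::-1],None,fx=3,fy=3))
E
```

```text
delta cm [-0.21 -0.09 11.74] twist [-0.   -0.02 -0.24] at [0.5303 0.0061 0.0974] [-1.8000e+02 -2.0000e-02  1.3206e+02] q [ -3.   7.  87.   0.  86. -45.] t 6.2833 F [ 0.6 -0.2  0.1] g 0.169 39.6
```

View pics/s3.png

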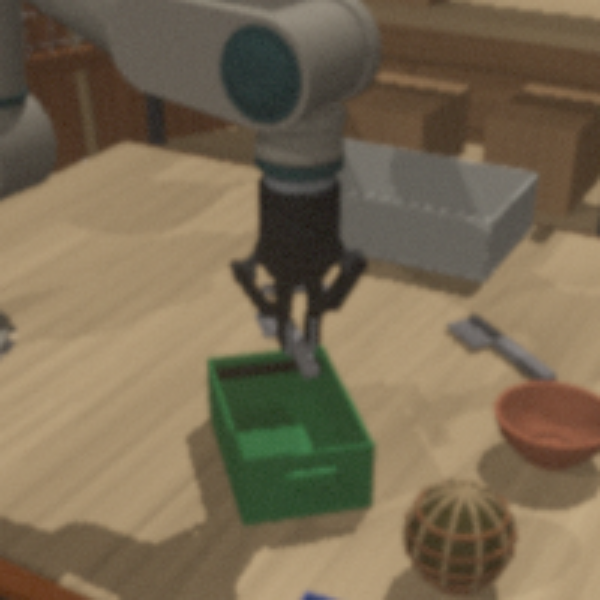

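The comb hangs level over the caddy, aligned with its length: handle end near (253,183), head behind it. Lowering to just above the floor and releasing with a small opening.

step_arm:
  deltas:
    - {"delta_pos": [-0.2,-0.5,2],"twist": [0,0,0],"gripper": 0}
    - {"delta_pos": [-0.2,-0.5,4],"twist": [0,0,0],"gripper": 0}
    - {"delta_pos": [-0.2,-0.5,6],"twist": [0,0,0],"gripper": 0}
    - {"delta_pos": [-0.2,-0.5,7.5],"twist": [0,0,0],"gripper": 0}
    - {"delta_pos": [-0.2,-0.5,9],"twist": [0,0,0],"gripper": 0}

```text
clock: 6.75
eef_pos: [0.5277, 0.0009, 0.0064]
tcp_rot: [-180.0, -0.0, 132.0]
force: [-0.2, 0.3, -0.9]
opening: 0.177
gripper_force: 39.6
```

step_arm:
  deltas:
    - {"delta_pos": [0,0,1],"twist": [0,0,0],"gripper": 0}
    - {"delta_pos": [0,0,2],"twist": [0,0,0],"gripper": 0}
    - {"delta_pos": [0,0,2.7],"twist": [0,0,0],"gripper": 0}
    - {"delta_pos": [0,0,3.2],"twist": [0,0,0],"gripper": 0}
    - {"delta_pos": [0,0,3.2],"twist": [0,0,0],"gripper": 0}

```text
clock: 7.17
eef_pos: [0.5277, 0.0004, -0.0253]
tcp_rot: [-180.0, -0.1, 132.0]
force: [-1.4, -0.8, -1.1]
opening: 0.169
gripper_force: 39.6
```

step_arm:
  deltas:
    - {"delta_pos": [0,0,0],"twist": [0,0,0],"gripper": 0.35}
    - {"delta_pos": [0,0,0],"twist": [0,0,0],"gripper": 0.35}
    - {"delta_pos": [0,0,0],"twist": [0,0,0],"gripper": 0.35}
    - {"delta_pos": [0,0,0],"twist": [0,0,0],"gripper": 0.35}
    - {"delta_pos": [0,0,0],"twist": [0,0,0],"gripper": 0.35}

```text
clock: 7.58
eef_pos: [0.5284, 0.0002, -0.0241]
tcp_rot: [180.0, 0.0, 132.0]
force: [-0.4, -0.6, -0.5]
opening: 0.348
gripper_force: 0.0
```

step_arm:
  deltas:
    - {"delta_pos": [0,0,-2.5],"twist": [0,0,0],"gripper": 0.35}
    - {"delta_pos": [0,0,-6],"twist": [0,0,0],"gripper": 0.35}
    - {"delta_pos": [0,0,-10],"twist": [0,0,0],"gripper": 0.35}
    - {"delta_pos": [0,0,-13],"twist": [0,0,0],"gripper": 0.35}
    - {"delta_pos": [0,0,-15],"twist": [0,0,0],"gripper": 0.35}

```text
clock: 8.0
eef_pos: [0.5294, 0.0002, 0.1299]
tcp_rot: [179.8, 0.2, 132.0]
force: [0.1, -0.2, 0.4]
opening: 0.35
gripper_force: 0.0
```

```bash
python3 - <<'E'
from h import *
plan(.423,-.3485,.125,178.2)
E
```

```text
delta cm [-18.79 -31.24   0.44] twist [  0.12   0.3  -46.21] at [5.294e-01 2.000e-04 1.299e-01] [179.77   0.22 131.99] q [ -4.   5.  86.   0.  89. -46.] t 8.0 F [ 0.1 -0.2  0.4] g 0.35 0.0
```

step_arm:
  deltas:
    - {"delta_pos": [-1.9,-3.1,0],"twist": [0,0,-4.8],"gripper": 0.5}
    - {"delta_pos": [-3.8,-6.2,0],"twist": [0,0,-9.6],"gripper": 0.5}
    - {"delta_pos": [-5.7,-9.4,0],"twist": [0,0,-14.4],"gripper": 0.5}
    - {"delta_pos": [-7.6,-12.5,0],"twist": [0,0,-19.2],"gripper": 0.5}
    - {"delta_pos": [-9.5,-15.6,0],"twist": [0,0,-24],"gripper": 0.5}

```text
clock: 8.42
eef_pos: [0.475, -0.1762, 0.1258]
tcp_rot: [180.0, 0.0, 156.2]
force: [0.3, 0.2, -0.3]
opening: 0.501
gripper_force: 0.0
```

```bash
python3 - <<'E'
from h import *
plan(.423,-.3485,.125,178.2)
p,d=grab_frame("top");W=cloud("top",d)
t=np.radians(132.3);a=np.array([np.cos(t),np.sin(t)]);n=np.array([-a[1],a[0]]);q=W[...,:2]-[.5172,.0047]
cx=q@a;cy=q@n;hs=cv2.cvtColor(p,cv2.COLOR_RGB2HSV)
k=(abs(cx)<.08)&(abs(cy)<.058)&(hs[...,1]<80)
print("comb in caddy",k.sum(),np.ptp(cx[k]),cx[k].min(),cx[k].max(),cy[k].min(),cy[k].max(),np.median(W[k][:,2]))
E
```

```text
delta cm [ -2.18 -17.87   0.08] twist [ -0.     0.04 -21.95] at [ 0.475  -0.1762  0.1258] [1.7999e+02 4.0000e-02 1.5625e+02] q [-25.   2.  89.   0.  89. -91.] t 8.4167 F [ 0.3  0.2 -0.3] g 0.501 0.0
comb in caddy 475 0.13247886831016975 -0.06808616681913143 0.0643927014910383 -0.016404370606351717 0.02416239320275065 0.013309204973255051
```

The comb lies flat inside the caddy, x −68 to +64 mm and y −16 to +24 mm. On to the lid.

step_arm:
  deltas:
    - {"delta_pos": [-0.4,-3.8,0],"twist": [0,0,-4.5],"gripper": 0.5}
    - {"delta_pos": [-0.9,-7.6,0],"twist": [0,0,-9],"gripper": 0.5}
    - {"delta_pos": [-1.3,-11.4,0],"twist": [0,0,-13.5],"gripper": 0.5}
    - {"delta_pos": [-1.8,-15,0],"twist": [0,0,-18],"gripper": 0.5}
    - {"delta_pos": [-2.2,-17.9,0],"twist": [0,0,-22],"gripper": 0.5}

```text
clock: 8.88
eef_pos: [0.4219, -0.3495, 0.1257]
tcp_rot: [-180.0, 0.0, 178.1]
force: [-0.4, -0.0, 0.1]
opening: 0.501
gripper_force: 0.0
```

step_arm:
  deltas:
    - {"delta_pos": [0,0,1.5],"twist": [0,0,0],"gripper": 0.5}
    - {"delta_pos": [0,0,3.5],"twist": [0,0,0],"gripper": 0.5}
    - {"delta_pos": [0,0,5],"twist": [0,0,0],"gripper": 0.5}
    - {"delta_pos": [0,0,5],"twist": [0,0,0],"gripper": 0.5}
    - {"delta_pos": [0,0,5],"twist": [0,0,0],"gripper": 0.5}

```text
clock: 9.3
eef_pos: [0.4227, -0.3469, 0.0751]
tcp_rot: [179.9, -0.1, 178.0]
force: [0.4, -0.3, 0.7]
opening: 0.5
gripper_force: 0.0
```

```bash
python3 - <<'E'
from h import *
plan(.423,-.3485,-.002,178.2)
p,d=grab_frame("scene");W=cloud("scene",d)
near=np.hypot(W[...,0]-.423,W[...,1]+.348)<.14
k=near&(W[...,2]>.018)&(W[...,2]<.032);print("lid",k.sum(),rect(W[k][:,:2]))
k=(np.hypot(W[...,0]-.423,W[...,1]+.348)<.07)&(W[...,2]>.05)&(W[...,2]<.14);Z=W[k]
cv2.imwrite("pics/s4.png",cv2.resize(p[170:320,70:220,::-1],None,fx=4,fy=4))
E
```

```text
delta cm [-0.05 -0.17  7.71] twist [ 0.06 -0.07 -0.22] at [ 0.4227 -0.3469  0.0751] [ 1.7994e+02 -7.0000e-02  1.7798e+02] q [ -43.   11.   86.    0.   84. -131.] t 9.3 F [ 0.4 -0.3  0.7] g 0.5 0.0
lid 2999 (array([ 424.2, -349.4]), 207.3, 138.1, -1.6)
```

View pics/s4.png

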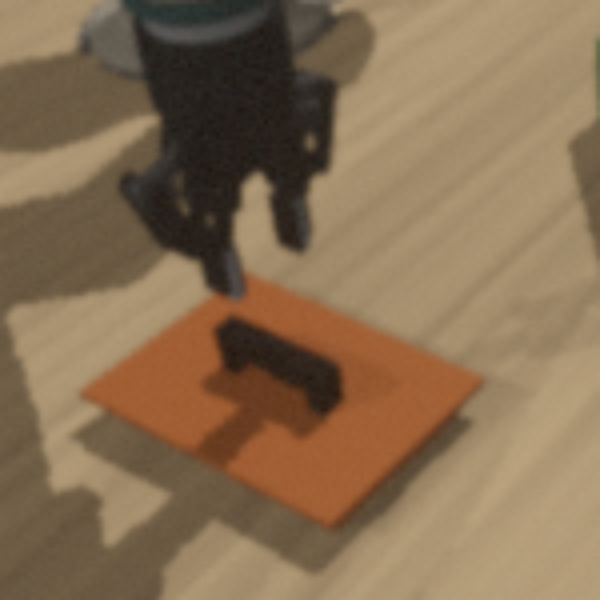

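The open fingers straddle the black bar, which runs from crop (230,330) to (330,390). Descending so the tips end about 35 mm above the bench, and gripping firmly.

step_arm:
  deltas:
    - {"delta_pos": [0,-0.1,2],"twist": [0,0,0],"gripper": 0.5}
    - {"delta_pos": [0,-0.1,4],"twist": [0,0,0],"gripper": 0.5}
    - {"delta_pos": [0,-0.1,6],"twist": [0,0,0],"gripper": 0.5}
    - {"delta_pos": [0,-0.1,7.2],"twist": [0,0,0],"gripper": 0.5}
    - {"delta_pos": [0,-0.1,7.6],"twist": [0,0,0],"gripper": 0.5}

```text
clock: 9.77
eef_pos: [0.4227, -0.3477, -0.0015]
tcp_rot: [179.9, -0.1, 178.0]
force: [0.5, 1.0, 0.0]
opening: 0.504
gripper_force: 0.0
```

step_arm:
  deltas:
    - {"delta_pos": [0,0,0],"twist": [0,0,0],"gripper": 0.5}
    - {"delta_pos": [0,0,0],"twist": [0,0,0],"gripper": 0}
    - {"delta_pos": [0,0,0],"twist": [0,0,0],"gripper": 0}
    - {"delta_pos": [0,0,0],"twist": [0,0,0],"gripper": 0}
    - {"delta_pos": [0,0,0],"twist": [0,0,0],"gripper": 0}
  newtons: 100

```text
clock: 10.18
eef_pos: [0.424, -0.3491, 0.0015]
tcp_rot: [-179.9, 0.2, 178.0]
force: [-1.6, 0.5, 7.0]
opening: 0.187
gripper_force: 98.8
```

step_arm:
  deltas:
    - {"delta_pos": [0,0,-1],"twist": [0,0,0],"gripper": 0}
    - {"delta_pos": [0,0,-4],"twist": [0,0,0],"gripper": 0}
    - {"delta_pos": [0,0,-8],"twist": [0,0,0],"gripper": 0}
    - {"delta_pos": [0,0,-11.5],"twist": [0,0,0],"gripper": 0}
    - {"delta_pos": [0,0,-14],"twist": [0,0,0],"gripper": 0}

```text
clock: 10.6
eef_pos: [0.4235, -0.3487, 0.144]
tcp_rot: [-179.8, 0.2, 178.0]
force: [1.4, -0.5, -1.2]
opening: 0.191
gripper_force: 97.9
```

```bash
python3 - <<'E'
from h import *
plan(.5172,.0047,.14,132.3)
p,d=grab_frame("scene");W=cloud("scene",d);hs=cv2.cvtColor(p,cv2.COLOR_RGB2HSV)
m=(hs[...,0]>3)&(hs[...,0]<18)&(hs[...,1]>150)&(W[...,2]>.06)&(np.hypot(W[...,0]-.423,W[...,1]+.348)<.16)
Z=W[m];c=Z.mean(0);n=np.linalg.svd(Z-c,full_matrices=False)[2][2];print("lid",m.sum(),np.median(Z[:,2]),"normal",(n*np.sign(n[2])).round(3),rect(Z[:,:2]))
E
```

```text
delta cm [-8.12 35.65  0.33] twist [-0.08  0.24 45.69] at [ 0.4235 -0.3487  0.144 ] [-179.84    0.19  177.99] q [ -43.    8.   81.    0.   91. -131.] t 10.6 F [ 1.4 -0.5 -1.2] g 0.191 97.9
lid 2813 0.16970082365471745 normal [ 0.011 -0.02   1.   ] (array([ 426.3, -350.6]), 205.1, 133.4, -1.7)
```

step_arm:
  deltas:
    - {"delta_pos": [-0.9,3.5,0],"twist": [0,0,4.6],"gripper": 0}
    - {"delta_pos": [-1.7,7,0],"twist": [0,0,9.2],"gripper": 0}
    - {"delta_pos": [-2.5,10.5,0],"twist": [0,0,13.8],"gripper": 0}
    - {"delta_pos": [-3.3,14,0],"twist": [0,0,18.4],"gripper": 0}
    - {"delta_pos": [-4.1,17.5,0],"twist": [0,0,23],"gripper": 0}

```text
clock: 11.07
eef_pos: [0.47, -0.1731, 0.1398]
tcp_rot: [180.0, 0.0, 154.7]
force: [0.8, -0.1, -2.8]
opening: 0.187
gripper_force: 98.2
```

```bash
python3 - <<'E'
from h import *
plan(.5172,.0047,.14,132.3)
E
```

```text
delta cm [ 3.31 18.09 -0.02] twist [1.000e-02 0.000e+00 2.244e+01] at [ 0.47   -0.1731  0.1398] [179.99   0.   154.74] q [-24.   0.  89.   0.  90. -89.] t 11.0667 F [ 0.8 -0.1 -2.8] g 0.187 98.2
```

step_arm:
  deltas:
    - {"delta_pos": [0.7,3.8,0],"twist": [0,0,4.6],"gripper": 0}
    - {"delta_pos": [1.4,7.6,0],"twist": [0,0,9.2],"gripper": 0}
    - {"delta_pos": [2.1,11.4,0],"twist": [0,0,13.8],"gripper": 0}
    - {"delta_pos": [2.8,15,0],"twist": [0,0,18.4],"gripper": 0}
    - {"delta_pos": [3.3,18.1,0],"twist": [0,0,22.4],"gripper": 0}

```text
clock: 11.48
eef_pos: [0.5166, 0.0057, 0.1399]
tcp_rot: [180.0, -0.0, 132.4]
force: [-0.3, -0.0, -0.7]
opening: 0.185
gripper_force: 98.3
```

step_arm:
  deltas:
    - {"delta_pos": [0,0,1],"twist": [0,0,0],"gripper": 0}
    - {"delta_pos": [0,0,2],"twist": [0,0,0],"gripper": 0}
    - {"delta_pos": [0,0,2.5],"twist": [0,0,0],"gripper": 0}
    - {"delta_pos": [0,0,2.5],"twist": [0,0,0],"gripper": 0}
    - {"delta_pos": [0,0,2.5],"twist": [0,0,0],"gripper": 0}

```text
clock: 11.9
eef_pos: [0.5162, 0.0022, 0.1141]
tcp_rot: [-180.0, -0.0, 132.5]
force: [-0.1, -0.1, -1.4]
opening: 0.182
gripper_force: 98.3
```

```bash
cat >> h.py <<'E'
def lidfit():
    for nme in("scene","top"):
        p,d=grab_frame(nme);W=cloud(nme,d);hs=cv2.cvtColor(p,cv2.COLOR_RGB2HSV)
        m=(hs[...,0]>3)&(hs[...,0]<18)&(hs[...,1]>150)&(W[...,2]>.06)&(np.hypot(W[...,0]-.517,W[...,1]-.005)<.16)
        Z=W[m];
        if m.sum()<200: print(nme,m.sum());continue
        zt=np.median(Z[:,2]);T=Z[abs(Z[:,2]-zt)<.015];A=np.linalg.lstsq(np.c_[T[:,:2]-[.5172,.0047],np.ones(len(T))],T[:,2],rcond=None)[0]
        t=np.radians(132.3);a=np.array([np.cos(t),np.sin(t)])
        print(nme,m.sum(),"top z centre",A[2].round(4),"end +x/-x",(A[2]+.088*(A[:2]@a)).round(4),(A[2]-.088*(A[:2]@a)).round(4),"along y +-60mm",(.06*(A[:2]@[-a[1],a[0]])).round(4),rect(Z[:,:2]))
    return p
E
python3 - <<'E'
from h import *
plan(.5172,.0047,.07,132.3);lidfit()
E
```

```text
delta cm [0.12 0.24 4.41] twist [-0.05 -0.04  0.21] at [0.5162 0.0022 0.1141] [-1.7995e+02 -5.0000e-02  1.3251e+02] q [ -4.   4.  89.  -0.  88. -46.] t 11.9 F [-0.1 -0.1 -1.4] g 0.182 98.3
scene 1471 top z centre 0.1396 end +x/-x 0.1408 0.1383 along y +-60mm -0.0001 (array([ 5.177e+02, -5.000e-01]), 203.8, 132.3, -47.5)
top 1420 top z centre 0.1391 end +x/-x 0.1393 0.1389 along y +-60mm -0.0003 (array([506.9,  -4.1]), 204.8, 158.4, -47.6)
```

step_arm:
  deltas:
    - {"delta_pos": [0.2,0.25,0],"twist": [0,0,0.2],"gripper": 0}
    - {"delta_pos": [0.2,0.25,1],"twist": [0,0,0.2],"gripper": 0}
    - {"delta_pos": [0.2,0.25,2],"twist": [0,0,0.2],"gripper": 0}
    - {"delta_pos": [0.2,0.25,3],"twist": [0,0,0.2],"gripper": 0}
    - {"delta_pos": [0.2,0.25,3.4],"twist": [0,0,0.2],"gripper": 0}

```text
clock: 12.42
eef_pos: [0.5159, 0.0065, 0.0777]
tcp_rot: [-179.9, -0.2, 132.4]
force: [-0.2, 0.6, -2.4]
opening: 0.184
gripper_force: 98.4
```

step_arm:
  deltas:
    - {"delta_pos": [0,0,0.3],"twist": [0,0,0],"gripper": 0}
    - {"delta_pos": [0,0,0.6],"twist": [0,0,0],"gripper": 0}
    - {"delta_pos": [0,0,0.9],"twist": [0,0,0],"gripper": 0}
    - {"delta_pos": [0,0,1.2],"twist": [0,0,0],"gripper": 0}
    - {"delta_pos": [0,0,1.2],"twist": [0,0,0],"gripper": 0}

```text
clock: 12.83
eef_pos: [0.517, 0.0064, 0.068]
tcp_rot: [-180.0, -0.0, 132.4]
force: [-0.9, -0.4, -1.9]
opening: 0.187
gripper_force: 98.4
```

```bash
python3 - <<'E'
from h import *
plan(.5172,.0047,.055,132.3);lidfit()
E
```

```text
delta cm [-0.14 -0.1   1.3 ] twist [-0.02 -0.03  0.09] at [0.517  0.0064 0.068 ] [-1.7998e+02 -3.0000e-02  1.3239e+02] q [ -3.   6.  92.   0.  82. -46.] t 12.8333 F [-0.9 -0.4 -1.9] g 0.187 98.4
scene 1425 top z centre 0.0934 end +x/-x 0.0943 0.0924 along y +-60mm 0.0 (array([519.2,   2.6]), 199.6, 132.7, -47.4)
top 1277 top z centre 0.0928 end +x/-x 0.093 0.0926 along y +-60mm -0.0002 (array([506.2,  -0.9]), 204.5, 161.7, -47.7)
```

The lid is in the mouth and level. Pressing.

step_arm:
  deltas:
    - {"delta_pos": [0,0,0.3],"twist": [0,0,0],"gripper": 0}
    - {"delta_pos": [0,0,0.6],"twist": [0,0,0],"gripper": 0}
    - {"delta_pos": [0,0,0.9],"twist": [0,0,0],"gripper": 0}
    - {"delta_pos": [0,0,1.2],"twist": [0,0,0],"gripper": 0}
    - {"delta_pos": [0,0,1.4],"twist": [0,0,0],"gripper": 0}
  newtons: 120

```text
clock: 13.35
eef_pos: [0.5181, 0.0063, 0.058]
tcp_rot: [179.9, 0.1, 132.4]
force: [-9.3, -0.5, 20.5]
opening: 0.178
gripper_force: 124.7
```

step_arm:
  deltas:
    - {"delta_pos": [0,0,0.1],"twist": [0,0,0],"gripper": 0}
    - {"delta_pos": [0,0,0.2],"twist": [0,0,0],"gripper": 0}
    - {"delta_pos": [0,0,0.3],"twist": [0,0,0],"gripper": 0}
    - {"delta_pos": [0,0,0.3],"twist": [0,0,0],"gripper": 0}
    - {"delta_pos": [0,0,0.3],"twist": [0,0,0],"gripper": 0}

```text
clock: 13.77
eef_pos: [0.518, 0.0064, 0.0566]
tcp_rot: [179.9, 0.1, 132.4]
force: [-16.2, 1.7, 29.3]
opening: 0.179
gripper_force: 125.8
```

```bash
python3 - <<'E'
from h import *
plan(.5172,.0047,.055,132.3);lidfit();print(get_state()["wrist_torque"])
E
```

```text
delta cm [-0.07 -0.17  0.16] twist [0.11 0.13 0.1 ] at [0.518  0.0064 0.0566] [1.7989e+02 1.3000e-01 1.3240e+02] q [ -3.   7.  92.  -0.  81. -46.] t 13.7667 F [-16.2   1.7  29.3] g 0.179 125.8
scene 1348 top z centre 0.082 end +x/-x 0.0823 0.0818 along y +-60mm -0.0 (array([519.1,   3.7]), 202.7, 132.8, -47.4)
top 1251 top z centre 0.081 end +x/-x 0.0812 0.0809 along y +-60mm -0.0001 (array([507.6,  -1. ]), 204.1, 162.5, -47.2)
[-0.01795894  2.84115508 -0.01024805]
```

step_arm:
  deltas:
    - {"delta_pos": [0,0,0.2],"twist": [0,0,0],"gripper": 0}
    - {"delta_pos": [0,0,0.4],"twist": [0,0,0],"gripper": 0}
    - {"delta_pos": [0,0,0.4],"twist": [0,0,0],"gripper": 0}
    - {"delta_pos": [0,0,0.4],"twist": [0,0,0],"gripper": 0}
    - {"delta_pos": [0,0,0.4],"twist": [0,0,0],"gripper": 0}

```text
clock: 14.28
eef_pos: [0.5181, 0.0064, 0.0565]
tcp_rot: [179.9, 0.2, 132.4]
force: [-32.5, 1.7, 55.0]
opening: 0.175
gripper_force: 129.5
```

step_arm:
  deltas:
    - {"delta_pos": [0,0,-0.4],"twist": [0,0,0],"gripper": 0}
    - {"delta_pos": [0,0,-0.6],"twist": [0,0,0],"gripper": 0.4}
    - {"delta_pos": [0,0,-0.6],"twist": [0,0,0],"gripper": 0.5}
    - {"delta_pos": [0,0,-0.6],"twist": [0,0,0],"gripper": 0.5}
    - {"delta_pos": [0,0,-0.6],"twist": [0,0,0],"gripper": 0.5}

```text
clock: 14.7
eef_pos: [0.5169, 0.0064, 0.0527]
tcp_rot: [-180.0, -0.0, 132.4]
force: [-0.2, 0.4, 0.4]
opening: 0.496
gripper_force: 0.0
```

step_arm:
  deltas:
    - {"delta_pos": [0,0,-3],"twist": [0,0,0],"gripper": 0.5}
    - {"delta_pos": [0,0,-6],"twist": [0,0,0],"gripper": 0.5}
    - {"delta_pos": [0,0,-9],"twist": [0,0,0],"gripper": 0.5}
    - {"delta_pos": [0,0,-12],"twist": [0,0,0],"gripper": 0.5}
    - {"delta_pos": [0,0,-14],"twist": [0,0,0],"gripper": 0.5}

```text
clock: 15.12
eef_pos: [0.5178, 0.0064, 0.1961]
tcp_rot: [179.9, 0.1, 132.4]
force: [0.4, -1.2, 0.1]
opening: 0.499
gripper_force: 0.0
```

step_arm:
  deltas:
    - {"delta_pos": [2,3.3,0],"twist": [0,0,0],"gripper": 0.5}
    - {"delta_pos": [4,6.6,0],"twist": [0,0,0],"gripper": 0.5}
    - {"delta_pos": [6,10,0],"twist": [0,0,0],"gripper": 0.5}
    - {"delta_pos": [8,13.5,0],"twist": [0,0,0],"gripper": 0.5}
    - {"delta_pos": [10,16,0],"twist": [0,0,0],"gripper": 0.5}

```text
clock: 15.53
eef_pos: [0.5684, 0.1906, 0.1922]
tcp_rot: [-179.9, -0.1, 132.4]
force: [1.1, -0.0, 0.4]
opening: 0.507
gripper_force: 0.0
```

```bash
python3 - <<'E'
from h import *
plan(.5172,.0047,.055,132.3);lidfit()
p,d=grab_frame("scene");cv2.imwrite("pics/s5.png",cv2.resize(p[140:290,180:340,::-1],None,fx=4,fy=4))
E
```

```text
delta cm [-10.28 -16.3   13.73] twist [-0.05 -0.05  0.12] at [0.5684 0.1906 0.1922] [-1.7995e+02 -5.0000e-02  1.3242e+02] q [ 15.  15.  67.   0.  98. -27.] t 15.5333 F [ 1.1 -0.   0.4] g 0.507 0.0
scene 1426 top z centre 0.0822 end +x/-x 0.0824 0.0819 along y +-60mm -0.0 (array([518.6,   3.1]), 204.3, 132.0, -47.0)
top 4036 top z centre 0.081 end +x/-x 0.081 0.081 along y +-60mm -0.0001 (array([508. ,  -0.6]), 205.2, 163.0, -47.0)
```

View pics/s5.png

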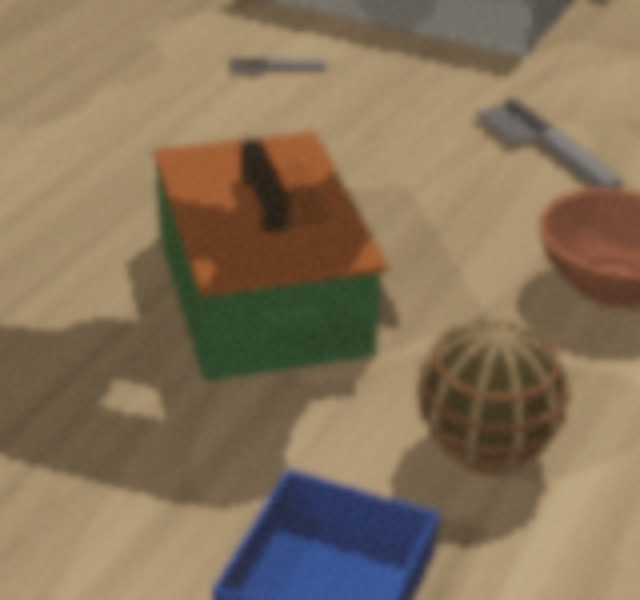

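The lid sits flush on the caddy, corners around crop (157,150) to (383,270). Its top is 81 mm up at both ends, so there is no gap, and the bystanders are untouched. Handing in.

```bash
python3 -c "
from plant import *
print(sign_off())"
```

```text
the job is handed in; nothing more can be done
None
```

The 130 mm flea comb is in the green caddy and the orange lid is pressed home: its top measures about 81 mm at both ends, the fully-home height. The bowl, hay ball and scoop were left alone, and the job is handed in at about 15.7 s, though no verdict came back.

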